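# Refit the collector lens in the three-point mount of a microscope light base

### The arm

A 6-joint arm with a two-finger parallel gripper is mounted at the origin on a cart in front of the work surface, level with it; the furniture and walls round the work are solid. World frame = base frame: x ahead of the robot, y to its left, z up, the work surface at z = 0. Lengths are in m, angles in rad, forces in N, time in s.
With the tool pointing down it reaches from about 0.35 to 0.85 m from the base axis. Payload 8.1 kg.
Tool frame: the origin (TCP) lies at the centre of the arm's flange, where the gripper is bolted on; the fingertips stand 186 mm ahead of it and the grasp point (between the pads) lies 167 mm ahead of it; z points along the fingers, y is the line along which they close (so a half turn about z gives the same grasp; the last joint's range is limited). The gripper opens to 93 mm and grips with 3 to 60 N. Pads are 15 mm wide; open, the fingers measure 128 mm over their backs; the gripper's body (75 mm by 188 mm) begins 65 mm behind the grasp point.
Start: joints at [1.174, 0.13, 1.488, -0, 1.523, -0.085], TCP at [0.184, 0.571, 0.405] pointing down, gripper open.
Joint ranges: [-2.96, 2.96], [-0.89, 2.26], [0.02, 2.5], [-1.34, 4.48], [0, 2.73], [-2.66, 2.66]. Speed limits (rad/s): [2.39, 2.39, 2.79, 3.14, 3.14, 3.14].

### API

Orientations are given as a rotation vector (axis times angle).
In Python, from plant import read_state, read_camera, camera_params, robot gives the robot as it stands.
- The arm moves only by the tool carry_out, never from a script. Its argument "targets" is a list of rows, each an object of numbers: "hand": the opening in per cent of the stroke, from 0 (shut) to 100 (fully open); "x", "y", "z": the shift along the tool's x, y, z in m; "ax", "ay", "az": the turn, a rotation vector about the tool's x, y, z in rad. In form: [{"hand": .., "x": .., "y": .., "z": .., "ax": .., "ay": .., "az": ..}, ...]. A call has 1 to 8 rows; each row is the pose to reach, as a shift and turn from the pose commanded when the call began, along the tool's axes at that moment; what a row does not reach only later rows make up. A row lasts 1/8 s, in which the tool goes at most 62.5 mm and 10.7 degrees, less where a joint would pass 70% of its speed; a pose out of reach is approached as far as the arm can. A call with a gripper value outside its range is refused whole. The fingers move at their own pace and stop on an object; "newtons" is the grip in N (left out, the last holds). Time passes only in rows, so rows that repeat a pose let the fingers close. It gives the time, the measured TCP pose, the force, the opening and the grip force at its end, in the units of the state.
- read_state(): the state, without advancing time (a new reading comes with each control period).
- read_camera(name): name is "scene" or "top"; returns (picture, depth): 480x640x3 uint8, blue, green, red; 480x640 float32, m along the optical axis (not along the pixel's ray), 0 where there is no reading.
- camera_params(name): a dict with "fx", "fy", "cx", "cy" (pixels), "position" and "rotation" of the camera in the world. Camera axes: x right, y up, looking along -z (the intrinsics and any distortion apply to the point x, -y, -z); pixel columns grow to the right and rows downward; lengths in m; the calibration is good to about 2 mm. A picture is of the moment at which its call begins. camera_params takes no time and is no camera call.
- robot.close_job(): hands the job in; it is judged then, once.
The state is a dict: "t": time; "q": joint angles; "dq": joint speeds; "joint_torque": joint torques, N m; "tool_pos": TCP position; "orientation": TCP orientation; "force": force on the tool from outside, world axes, zero at the start; "wrist_torque": the same for the moment, N m; "opening": finger opening in m; "gripper_force": force on a finger pad.
Only numpy, scipy, OpenCV 4.12 (cv2) and the standard library are available. Lean on these libraries where they do the work, as an engineer would, in place of code of your own. Each camera call takes 0.05 s, during which the arm holds its last target. There are 200 camera calls.

### The job

Refit the cleaned collector lens on the microscope's light base: lift it out of the card tray, tuck one bevelled edge of its foot under the two fixed studs at the front of the three-point mount, and press the opposite edge down past the sprung stud until the foot lies flat on all three rest buttons, is held by all three studs and cannot rock. The mount sits on a focusing sleeve left at an unknown height, so feel for the seat and never load any one stud or rest button with more than 30 N. Let go at the end, and do not shift the stage plate, swab tub, bottle or timer.

Things in the scene. Friction and masses are not known exactly. Their poses are not given: they have to be found in the camera images.
- lens_cell: Collector lens in its cell, 0.14 to 0.28 kg, standing in the tray. Origin: centre of the foot's underside, z up. Foot: plate 60 (x) x 52 (y) x 8.5 thick; both x ends are 45-degree V edges, outermost at x = +-30, z = 4.2, running in to x = +-25.8 at underside and top; either end may be the front one. Barrel: black, knurled, round, 42 diameter, z = 8.5 to 40, glass recessed in its rim
- light_base: Grey microscope light base, fixed, 220 (x -100 to +120) x 180 (y) x 46 high; front (-x) with dimmer knob and switch, round socket 42 diameter, 64 high at x = +93. Origin: on the bench under the optical axis. A silver sleeve on its deck carries the mount's plate (x -51 to +61, y +-33)
- seat_axis (a point): The optical axis at the deck, 46 above the bench; axes as light_base. Over it stand the mount's three black rest buttons, 2 above the plate, at (x, y) = (-22, +18), (-22, -18), (+22, 0). Their tops are the seat: level, 60 to 74 above the bench; the sleeve's height differs every time and is not measured. A seated lens is centred here, its x along this x, either way round
- fixed_studs (a point): Point on the deck midway below the two fixed studs: steel balls, radius 4, centres at y = +-18 from here and 9.2 above the seat, on posts (5 to 15 further to -x, tops 15 above the seat). The front V edge of the foot goes below them and against them; they then stop it and hold it down
- sprung_stud (a point): Point on the deck below the sprung stud: brass ball, radius 4, centre 9.2 above the seat. It slides to +x by up to 7 (4 N at first, 15 N at the end) in a block (10 to 28 further to +x, y +-11, top 17 above the seat). With the front edge tucked in, the rear edge rests on it at about 13 degrees of tilt; pushed down with some 5 to 10 N it snaps below. Too narrow for the foot to go in flat
- card_tray: Shallow white card tray with a pale blue floor, loose, 106 (x) x 86 (y) x 19 high, floor and walls 2 thick; origin: centre of its underside. The lens stands in it
- stage_plate: Bystander: round stage plate, black rim and white face, 90 diameter x 5, lying on the bench; origin: centre of its underside. Tray and plate may change sides of the bench
- swab_tub: Bystander: clear round tub of blue cotton swabs, 77 diameter x 80 high; origin: centre of its underside
- dropper_bottle: Bystander: brown bottle with a black cap, 34 diameter x 70 high; origin: centre of its underside
- timer: Bystander: white desk timer, 62 x 66 x 17; origin: centre of its underside
Mind the look-alikes: they are no part of the job. There is more than one size of the lens_cell; the job needs the smaller.

How it is judged:
By the outcome, as a careful person would: the job done as asked, in the order asked, and still so for the second after the job is handed in, with the robot touching nothing.
It also fails if it takes over 59 s, if anything falls off the work surface, if the arm or the gripper's body presses on something with over 40 N, if the wrist force passes 120 N, or if a joint passes its speed limit or range.

## Working session

There is one attempt and no reset: what is moved stays moved. The work goes in short steps, Python scripts to look and compute and a tool call to move; the robot and the scene stay as the last step left them, time stands still between calls to the robot, and variables do not carry over. Pictures are saved under pics/ and viewed, at most 10 in all, crops included, and the job is handed in when it is done.

Besides the shell and the picture viewer there is one more tool, called after "Call:" in YAML: its name, and indented under it one key for each argument. carry_out: Moves the arm, as the interface text tells. Its arguments: {"type":"object","properties":{"targets":{"type":"array","items":{"type":"object","properties":{"hand":{"type":"number"},"x":{"type":"number"},"y":{"type":"number"},"z":{"type":"number"},"ax":{"type":"number"},"ay":{"type":"number"},"az":{"type":"number"}}}},"newtons":{"type":"number"}},"required":["targets"]}

```bash
mkdir -p pics; cat > h.py <<'E'
import numpy as np,cv2
from plant import read_state,read_camera,camera_params,robot
from scipy.spatial.transform import Rotation as R
def world(name,depth):
    p=camera_params(name)
    v,u=np.mgrid[:480,:640]
    d=depth
    c=np.stack([(u-p['cx'])/p['fx']*d,-(v-p['cy'])/p['fy']*d,-d],-1)
    Rm=np.array(p['rotation'])
    if Rm.shape!=(3,3): print('rot',Rm); Rm=R.from_rotvec(Rm).as_matrix()
    w=c@Rm.T+np.array(p['position']); w[d==0]=np.nan
    return w
E
python3 - <<'E'
from h import *
for n in('top','scene'):
    im,d=read_camera(n);cv2.imwrite(f'pics/{n}1.png',im);np.save(n+'1.npy',world(n,d));np.save(n+'1im.npy',im)
    print(camera_params(n))
s=read_state();print({k:np.round(v,3) for k,v in s.items()})
E
```

```text
rot [ 0.1756024  -0.17282002 -1.59350326]
{'fx': 604.8761464397122, 'fy': 604.8761464397122, 'cx': 324.3678442538579, 'cy': 252.10311689479303, 'position': array([ 0.23293752, -0.01962428,  1.60954041]), 'rotation': array([ 0.1756024 , -0.17282002, -1.59350326])}
rot [ 0.88210929 -0.23927523 -0.53363812]
{'fx': 520.3996966817384, 'fy': 520.3996966817384, 'cx': 323.12897822953505, 'cy': 230.46416396646313, 'position': array([ 0.06230589, -0.84692129,  0.8327081 ]), 'rotation': array([ 0.88210929, -0.23927523, -0.53363812])}
{'t': np.float64(0.1), 'q': array([ 1.174,  0.131,  1.489,  0.   ,  1.523, -0.085]), 'dq': array([-0.   , -0.001, -0.003,  0.   ,  0.001,  0.001]), 'joint_torque': array([ 2.0000e-03, -5.6133e+01, -4.9310e+01,  7.7000e-02,  2.9000e-02,
       -0.0000e+00]), 'tool_pos': array([0.184, 0.571, 0.404]), 'orientation': array([-4.880e-01, -3.103e+00,  3.000e-03]), 'force': array([-0.458,  0.423,  0.055]), 'wrist_torque': array([-0.01 ,  0.036, -0.068]), 'gripper_force': np.float64(0.0), 'opening': np.float64(0.093)}
```

View pics/top1.png

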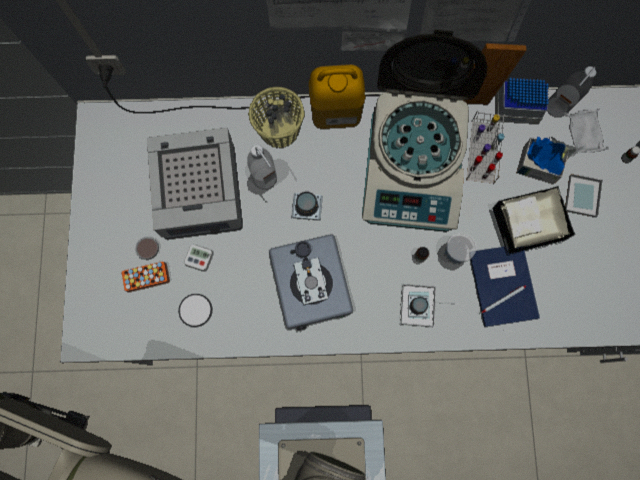

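View pics/scene1.png

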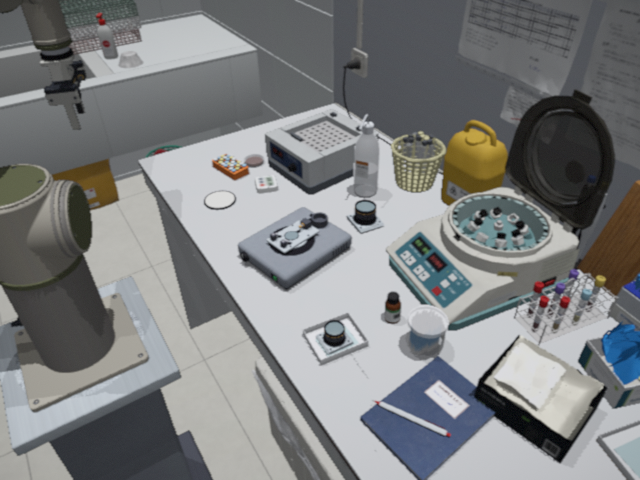

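The top view shows two candidates for the lens. One stands in the white tray at (420,306); the other, at (307,203), is loose on the bench and looks larger. The light base is at (311,282), with its socket at (303,247) and its knob at (300,327). I pick the one in the tray and will check it in a close crop.

```bash
python3 - <<'E'
from h import *
im=np.load('top1im.npy');W=np.load('top1.npy')
a=cv2.resize(im[280:330,395:445],(400,400),interpolation=cv2.INTER_CUBIC)
b=cv2.resize(im[230:330,262:362],(400,400),interpolation=cv2.INTER_CUBIC)
cv2.imwrite('pics/crop1.png',np.hstack([a,b]))
def reg(u0,u1,v0,v1,z0,z1,name):
    P=W[v0:v1,u0:u1].reshape(-1,3);m=(P[:,2]>z0)&(P[:,2]<z1);P=P[m]
    if len(P)<5: print(name,len(P));return
    r=cv2.minAreaRect((P[:,:2]*1000).astype(np.float32)); c,rad=cv2.minEnclosingCircle((P[:,:2]*1000).astype(np.float32))
    print(name,len(P),'rect',np.round(r[0],1),np.round(r[1],1),round(r[2],1),'circ',np.round(c,1),round(rad,1),'z',np.round(np.percentile(P[:,2],[5,50,95]),4))
reg(395,445,280,330,.03,.1,'lens barrel')
reg(395,445,280,330,.007,.014,'foot')
reg(395,445,280,330,.012,.03,'traywall')
reg(395,445,280,330,.004,.1,'tray all')
reg(285,330,185,225,.03,.1,'other barrel')
reg(262,362,225,335,.035,.056,'base deck')
reg(262,362,225,335,.03,.2,'base all')
reg(262,362,225,335,.060,.2,'mount+socket')
reg(290,330,258,310,.056,.1,'mount')
reg(290,312,240,256,.055,.1,'socket')
for n,b in dict(bench=(350,400,300,340)).items(): print(n,np.nanmedian(W[b[2]:b[3],b[0]:b[1],2]))
np.set_printoptions(linewidth=250)
print((W[258:308:2,288:336:2,2]*1000).round().astype(int))
E
```

```text
lens barrel 211 rect [ 438.5 -266.2] [40. 41.] 42.9 circ [ 438.1 -266. ] 21.5 z [0.0342 0.0404 0.0463]
foot 262 rect [ 442.9 -268.5] [130.  129.9] 89.2 circ [ 446.9 -266.4] 85.4 z [0.0071 0.0096 0.0132]
traywall 214 rect [ 440. -266.] [ 87.2 106.9] 83.9 circ [ 440.  -265.9] 66.7 z [0.0124 0.0166 0.0269]
tray all 949 rect [ 443.  -271.6] [131.5 134.2] 86.8 circ [ 442.6 -273.3] 89.3 z [0.0043 0.0103 0.0432]
other barrel 372 rect [723.1  23.3] [53.9 55.9] 88.1 circ [722.9  23.1] 28.5 z [0.0401 0.0508 0.0578]
base deck 4463 rect [506.2  16.2] [230.  180.2] 12.0 circ [511.   17.4] 136.5 z [0.038  0.0446 0.0522]
base all 5618 rect [506.7  16.3] [230.7 180.7] 12.2 circ [510.5  17.2] 137.0 z [0.0378 0.0456 0.0642]
mount+socket 676 rect [531.   21.7] [165.8  70.6] 8.8 circ [529.2  24.6] 84.3 z [0.0602 0.0633 0.0789]
mount 955 rect [506.9  17.4] [115.8  73.3] 15.9 circ [505.8  17.4] 62.9 z [0.0567 0.061  0.0781]
socket 108 rect [590.2  36.5] [42.3 47. ] 50.7 circ [591.9  40.6] 26.1 z [0.0556 0.0624 0.0684]
bench 0.0002806719196605245
[[                  44                   50                 
[... 12076 characters left out ...]
                 46                   52                   47                   40
                    37                   39]
 [                  40                   37                   40                   46                   50                   49                   44                   40                   46                   46                   43
                    42                   46                   46                   47                   41                   43                   44                   36                   46                   46                   45
                    46                   44]]<stdin>:23: RuntimeWarning: invalid value encountered in cast
```

View pics/crop1.png

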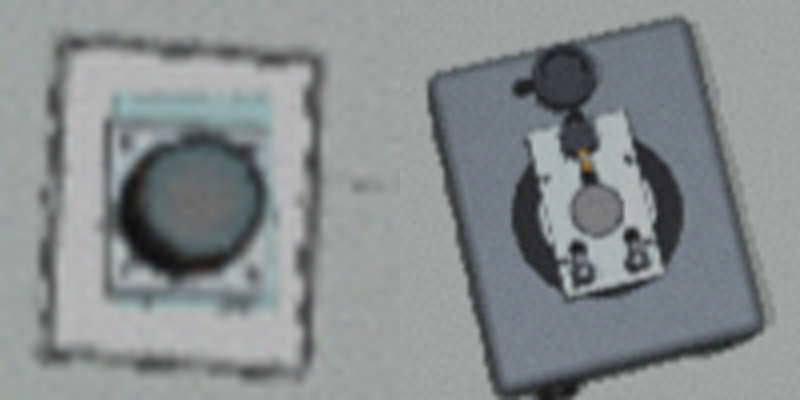

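The crop shows the tray lens with its long side along the tray's long side, and a barrel of about 42 mm, so it is the small one. The loose one measures 56 mm. The mount has its two posts at crop (580,265) and (637,248), its brass ball at (586,160), and its aperture at (597,210). Next I average some frames and rectify them to metric views.

```bash
cat >> h.py <<'E'
def avg(name,n=10):
    I=0;D=[]
    for _ in range(n):
        im,d=read_camera(name);I=I+im.astype(float)/n;D.append(np.where(d==0,np.nan,d))
    D=np.nanmedian(D,0);return I.astype(np.uint8),np.nan_to_num(D)
def rect(name,im,z,cx,cy,half,s):
    # world-> pixel map; image up=+x, left=+y ; s px per m
    p=camera_params(name);Rm=R.from_rotvec(p['rotation']).as_matrix();n=int(2*half*s)
    v,u=np.mgrid[:n,:n];X=np.stack([cx+half-v/s,cy+half-u/s,np.full(u.shape,z)],-1)
    c=(X-p['position'])@Rm
    mu=p['fx']*c[...,0]/-c[...,2]+p['cx'];mv=p['fy']*-c[...,1]/-c[...,2]+p['cy']
    return cv2.remap(im,mu.astype(np.float32),mv.astype(np.float32),cv2.INTER_CUBIC)
E
python3 - <<'E'
from h import *
im,d=avg('top');W=world('top',d);np.save('topA.npy',W);cv2.imwrite('pics/topA.png',im)
im2,d2=avg('scene');np.save('sceneA.npy',world('scene',d2));cv2.imwrite('pics/sceneA.png',im2)
mm=lambda P:(P[:,:2]*1000).astype(np.float32)
def sel(u0,u1,v0,v1,z0,z1):
    P=W[v0:v1,u0:u1].reshape(-1,3);return P[(P[:,2]>z0)&(P[:,2]<z1)]
B=sel(395,445,280,330,.037,.046);print('barrel',cv2.minEnclosingCircle(mm(B)),B[:,:2].mean(0),np.median(B[:,2]))
D=sel(262,362,225,335,.043,.049);print('deck',cv2.minAreaRect(mm(D)))
S=sel(290,312,240,256,.060,.068);print('socket',cv2.minEnclosingCircle(mm(S)),S.mean(0))
M=sel(285,335,256,315,.053,.068);print('mount',cv2.minAreaRect(mm(M)),np.percentile(M[:,2],[10,30,50,70,90]),len(M))
H=sel(285,335,256,315,.070,.09)
for a in H: print(np.round(a*1000,1),end=';')
zt=np.median(M[:,2])
a=rect('top',im,.0105,.440,-.266,.06,3300)
b=rect('top',im,zt,.506,.016,.07,5600*.5)
a=cv2.resize(a,(400,400));b=cv2.resize(b,(400,400))
cv2.imwrite('pics/rect.png',np.hstack([a,b]))
E
```

```text
rot [ 0.1756024  -0.17282002 -1.59350326]
rot [ 0.88210929 -0.23927523 -0.53363812]
barrel ((437.9827575683594, -266.3490295410156), 20.926929473876953) [ 0.43801458 -0.26613418] 0.040361204312328036
deck ((510.7000732421875, 17.43523406982422), (214.58792114257812, 175.4272003173828), 12.162753105163574)
socket ((592.05712890625, 40.327327728271484), 25.744234085083008) [0.59331133 0.03544698 0.06400944]
mount ((514.021728515625, 18.26742172241211), (128.20217895507812, 72.72920227050781), 12.05276107788086) [0.05750041 0.0587033  0.05948483 0.06027502 0.06137713] 969
[563.6  31.3  75.3];[562.5  28.5  79.7];[563.4  26.1  75.1];[563.4  23.5  74.7];[561.3  34.   73.9];[560.9  31.3  75.5];[560.5  28.7  76.6];[560.8  26.1  75. ];[561.   23.6  73.9];[558.4  31.4  74.6];[558.4  28.8  74.3];[558.1  26.2  75.5];[558.5  23.7  73. ];[557.5  18.4  77. ];[554.9  31.3  78.7];[554.8  28.7  78.8];[555.   26.2  77.5];[554.7  23.6  78.3];[554.4  21.   79.6];[554.6  18.4  78.2];[554.   15.8  80.7];[552.3  36.5  78.9];[552.3  34.   79. ];[551.9  31.3  80.5];[552.6  28.9  76.6];[552.2  26.2  78.4];[552
[... 1776 characters left out ...]
[464.8 -12.7  78.7];[464.9 -15.2  77.4];[464.4  28.4  72.7];[463.7  25.7  76.6];[463.7  23.2  76.3];[463.7  20.6  75.5];[462.8  -4.9  76.5];[462.8  -7.5  75.9];[462.5 -10.   77.7];[462.5 -12.6  76.8];[462.8 -15.1  74.4];[463.  -17.7  72.8];[461.7  31.   73.8];[461.2  28.3  76.7];[461.2  25.8  76.1];[460.8  23.2  78.6];[461.5  20.8  73.3];[460.   -7.4  77.4];[460.5 -10.   73.6];[460.9 -12.5  70.6];[459.   31.   74.4];[459.2  28.5  73. ];[458.3  25.8  78.3];[458.3  23.3  77.6];[458.3  20.7  77.5];[458.3  18.2  77. ];[456.3  28.5  74.8];[455.7  25.8  78.9];[456.2  23.4  74.8];[456.   20.8  75.5];[455.7  18.2  76.9];[453.4  28.5  77.6];[453.8  26.   74.3];[453.7  23.5  74.4];[454.   21.   71.4];
```

View pics/rect.png

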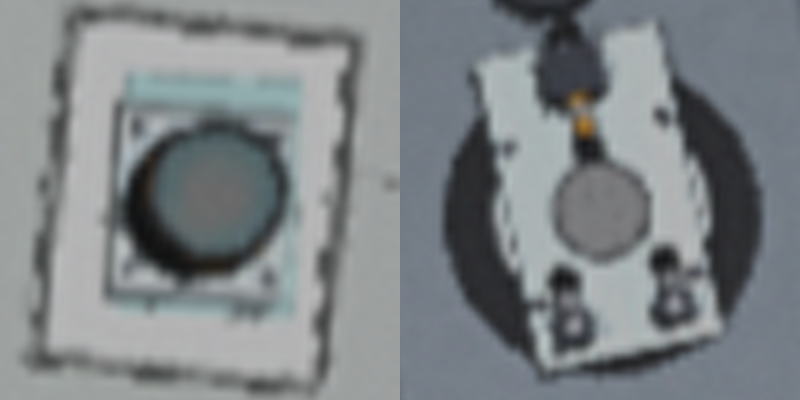

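The left panel shows the foot at yaw of about -4.5° with its centre at (202,205), i.e. world (0.4385, -0.2662). The right panel shows rest buttons at (565,278), (665,260) and (588,150), putting the axis at (0.5027, 0.0155) with yaw of about 12.1°. Depth puts the post and block tops 77 and 78.6 mm up, so the seat is at about 61.6 mm.

```bash
cat >> h.py <<'E'
def toolR(yaw,tilt=0):
    # tool z down, tool x along -/+ lens x; sign chosen nearest to present; tilt: lens +x end up (rad)
    z=np.radians(yaw)
    L=R.from_euler('z',z)*R.from_euler('y',-np.radians(tilt))   # lens frame
    return L*R.from_rotvec([np.pi,0,0]), L*R.from_rotvec([0,np.pi,0])
def rel(pos,yaw,tilt=0,s=None,k=None):
    s=s or read_state();T=R.from_rotvec(s['orientation']);o=toolR(yaw,tilt)
    c=[(T.inv()*r) for r in o]; i=int(np.argmin([a.magnitude() for a in c])) if k is None else k
    print('opt',i,'shift',np.round(T.inv().apply(np.array(pos)-s['tool_pos'])*1000,1),'turn',np.round(c[i].as_rotvec(),4))
E
python3 - <<'E'
from h import *
s=read_state();print(R.from_rotvec(s['orientation']).as_matrix().round(3))
rel([.42,.15,.40],-4.5);rel([.438,-.266,.30],-4.5);rel([.438,-.266,.30],-4.5,k=0)
E
```

```text
[[-0.952  0.307 -0.   ]
 [ 0.307  0.952 -0.   ]
 [ 0.    -0.    -1.   ]]
opt 1 shift [-353.7 -328.4    4.7] turn [-0.     -0.     -0.2333]
opt 1 shift [-498.5 -718.8  104.7] turn [-0.     -0.     -0.2333]
opt 0 shift [-498.5 -718.8  104.7] turn [-0.      0.      2.9083]
```

Call:
carry_out:
  targets:
    - {"x": -0.0443, "y": -0.041, "z": 0, "az": -0.03, "hand": 100}
    - {"x": -0.0885, "y": -0.082, "z": 0, "az": -0.06, "hand": 100}
    - {"x": -0.133, "y": -0.123, "z": 0, "az": -0.09, "hand": 100}
    - {"x": -0.177, "y": -0.164, "z": 0, "az": -0.12, "hand": 100}
    - {"x": -0.221, "y": -0.205, "z": 0, "az": -0.15, "hand": 100}
    - {"x": -0.265, "y": -0.246, "z": 0, "az": -0.18, "hand": 100}
    - {"x": -0.309, "y": -0.287, "z": 0, "az": -0.21, "hand": 100}
    - {"x": -0.353, "y": -0.328, "z": 0, "az": -0.233, "hand": 100}

```text
schema error: expected keys hand, x, y, z, ax, ay, az
```

```bash
python3 - <<'E'
from h import *
s=read_state();print(s['t'],s['tool_pos'],s['q'].round(2))
rel([.438,-.266,.26],-4.5)
E
```

```text
1.1 [0.18406313 0.57107865 0.40473473] [ 1.17  0.13  1.49  0.    1.52 -0.09]
opt 1 shift [-498.5 -718.8  144.7] turn [-0.     -0.     -0.2333]
```

All seven keys are needed in each row.

Call:
carry_out:
  targets:
    - {"hand": 100, "x": -0.353, "y": -0.328, "z": 0, "ax": 0, "ay": 0, "az": -0.233}
    - {"hand": 100, "x": -0.353, "y": -0.328, "z": 0, "ax": 0, "ay": 0, "az": -0.233}
    - {"hand": 100, "x": -0.353, "y": -0.328, "z": 0, "ax": 0, "ay": 0, "az": -0.233}
    - {"hand": 100, "x": -0.353, "y": -0.328, "z": 0, "ax": 0, "ay": 0, "az": -0.233}
    - {"hand": 100, "x": -0.353, "y": -0.328, "z": 0, "ax": 0, "ay": 0, "az": -0.233}
    - {"hand": 100, "x": -0.353, "y": -0.328, "z": 0, "ax": 0, "ay": 0, "az": -0.233}
    - {"hand": 100, "x": -0.353, "y": -0.328, "z": 0, "ax": 0, "ay": 0, "az": -0.233}
    - {"hand": 100, "x": -0.353, "y": -0.328, "z": 0, "ax": 0, "ay": 0, "az": -0.233}

```text
t: 2.1
tool_pos: [0.4201, 0.1483, 0.4051]
orientation: [0.126, 3.138, 0.0]
force: [0.3, 0.4, -0.0]
opening: 0.093
gripper_force: 0.0
```

```bash
python3 - <<'E'
from h import *
s=read_state();print(s['t'],s['tool_pos'],s['q'].round(2))
rel([.438,-.266,.26],-4.5)
E
```

```text
2.1 [0.42014373 0.14829567 0.40508211] [ 0.22 -0.3   1.89 -0.    1.55 -1.27]
opt 1 shift [ -50.8 -411.5  145.1] turn [ 0.0001  0.001  -0.0017]
```

Call:
carry_out:
  targets:
    - {"hand": 100, "x": -0.051, "y": -0.411, "z": 0.0, "ax": 0, "ay": 0, "az": 0}
    - {"hand": 100, "x": -0.051, "y": -0.411, "z": 0.0, "ax": 0, "ay": 0, "az": 0}
    - {"hand": 100, "x": -0.051, "y": -0.411, "z": 0, "ax": 0, "ay": 0, "az": 0}
    - {"hand": 100, "x": -0.051, "y": -0.411, "z": 0.05, "ax": 0, "ay": 0, "az": 0}
    - {"hand": 100, "x": -0.051, "y": -0.411, "z": 0.1, "ax": 0, "ay": 0, "az": 0}
    - {"hand": 100, "x": -0.051, "y": -0.411, "z": 0.145, "ax": 0, "ay": 0, "az": 0}
    - {"hand": 100, "x": -0.051, "y": -0.411, "z": 0.145, "ax": 0, "ay": 0, "az": 0}
    - {"hand": 100, "x": -0.051, "y": -0.411, "z": 0.145, "ax": 0, "ay": 0, "az": 0}

```text
t: 3.1
tool_pos: [0.4366, -0.2648, 0.2568]
orientation: [-0.127, -3.136, -0.003]
force: [0.2, 0.8, -0.5]
opening: 0.0929
gripper_force: 0.0
```

```bash
python3 - <<'E'
from h import *
im,d=read_camera('scene');cv2.imwrite('pics/s2.png',cv2.resize(im[240:420,230:470],(800,600),interpolation=cv2.INTER_CUBIC))
s=read_state();print(s['t'],s['tool_pos'],s['q'].round(2))
rel([.438,-.266,.209],-4.5)
E
```

```text
3.15 [ 0.43630014 -0.26549123  0.25553898] [-0.65  0.02  1.89 -0.    1.24 -2.14]
opt 1 shift [-1.9 -0.4 46.5] turn [ 0.0016 -0.0042 -0.0026]
```

View pics/s2.png

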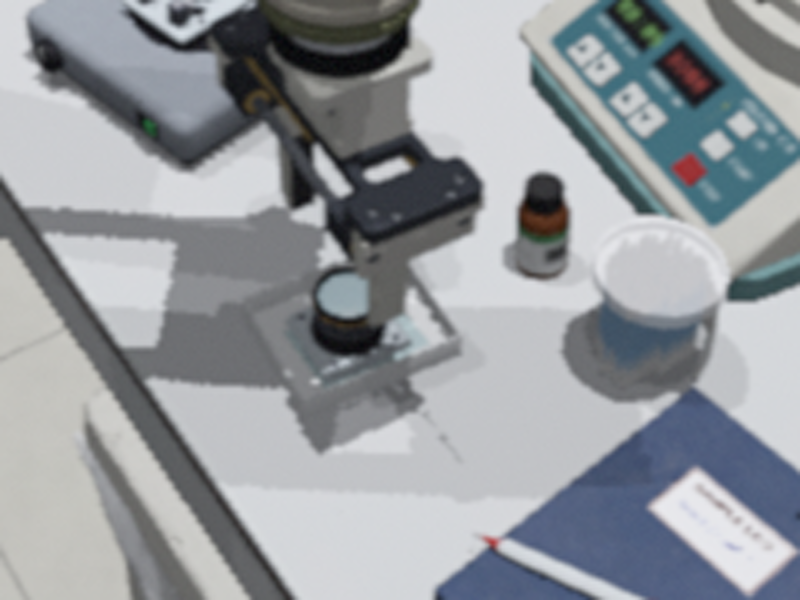

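The crop shows the fingers straddling the black barrel at (345,310), clear of the bottle and tub. I lower to the grasp.

Call:
carry_out:
  targets:
    - {"hand": 100, "x": -0.001, "y": 0, "z": 0.02, "ax": 0, "ay": 0, "az": 0}
    - {"hand": 100, "x": -0.001, "y": 0, "z": 0.04, "ax": 0, "ay": 0, "az": 0}
    - {"hand": 100, "x": -0.001, "y": 0, "z": 0.046, "ax": 0, "ay": 0, "az": 0}
    - {"hand": 100, "x": -0.001, "y": 0, "z": 0.046, "ax": 0, "ay": 0, "az": 0}
    - {"hand": 100, "x": -0.001, "y": 0, "z": 0.046, "ax": 0, "ay": 0, "az": 0}

```text
t: 3.78
tool_pos: [0.4394, -0.2634, 0.2149]
orientation: [0.123, 3.138, -0.002]
force: [1.5, -0.2, -0.8]
opening: 0.0932
gripper_force: 0.0
```

```bash
python3 - <<'E'
from h import *
s=read_state();print(s['t'],s['tool_pos'],s['force'])
rel([.438,-.2662,.2085],-4.5)
E
```

```text
3.775 [ 0.43939626 -0.26335177  0.21491777] [ 1.54951466 -0.20062259 -0.80328614]
opt 1 shift [ 1.2 -2.9  6.4] turn [-0.0009  0.0015  0.    ]
```

Call:
carry_out:
  targets:
    - {"hand": 100, "x": 0.001, "y": -0.0025, "z": 0.003, "ax": 0, "ay": 0, "az": 0}
    - {"hand": 100, "x": 0.001, "y": -0.0025, "z": 0.0055, "ax": 0, "ay": 0, "az": 0}
    - {"hand": 100, "x": 0.001, "y": -0.0025, "z": 0.0055, "ax": 0, "ay": 0, "az": 0}
    - {"hand": 100, "x": 0.001, "y": -0.0025, "z": 0.0055, "ax": 0, "ay": 0, "az": 0}

```text
t: 4.28
tool_pos: [0.4377, -0.2656, 0.2082]
orientation: [-0.124, -3.139, -0.0]
force: [-0.5, 0.8, 0.2]
opening: 0.0929
gripper_force: 0.0
```

```bash
python3 - <<'E'
from h import *
s=read_state();print(s['t'],s['tool_pos'],s['force'])
rel([.438,-.2662,.2085],-4.5)
E
```

```text
4.275 [ 0.43766991 -0.26561239  0.20820325] [-0.49330645  0.78466083  0.15379304]
opt 1 shift [-0.4 -0.6 -0.3] turn [ 0.0001 -0.0001 -0.0003]
```

Call:
carry_out:
  targets:
    - {"hand": 30, "x": 0, "y": 0, "z": 0, "ax": 0, "ay": 0, "az": 0}
    - {"hand": 30, "x": 0, "y": 0, "z": 0, "ax": 0, "ay": 0, "az": 0}
    - {"hand": 30, "x": 0, "y": 0, "z": 0, "ax": 0, "ay": 0, "az": 0}
    - {"hand": 30, "x": 0, "y": 0, "z": 0, "ax": 0, "ay": 0, "az": 0}
    - {"hand": 30, "x": 0, "y": 0, "z": 0, "ax": 0, "ay": 0, "az": 0}
    - {"hand": 30, "x": 0, "y": 0, "z": 0, "ax": 0, "ay": 0, "az": 0}
    - {"hand": 30, "x": 0, "y": 0, "z": 0, "ax": 0, "ay": 0, "az": 0}
    - {"hand": 30, "x": 0, "y": 0, "z": 0, "ax": 0, "ay": 0, "az": 0}
  newtons: 25

```text
t: 5.28
tool_pos: [0.4377, -0.2657, 0.2083]
orientation: [0.124, 3.139, -0.0]
force: [0.0, -0.7, -0.1]
opening: 0.0414
gripper_force: 25.0
```

Call:
carry_out:
  targets:
    - {"hand": 30, "x": 0, "y": 0, "z": -0.01, "ax": 0, "ay": 0, "az": 0}
    - {"hand": 30, "x": 0, "y": 0, "z": -0.03, "ax": 0, "ay": 0, "az": 0}
    - {"hand": 30, "x": 0, "y": 0, "z": -0.07, "ax": 0, "ay": 0, "az": 0}
    - {"hand": 30, "x": 0, "y": 0, "z": -0.11, "ax": 0, "ay": 0, "az": 0}
    - {"hand": 30, "x": 0, "y": 0, "z": -0.14, "ax": 0, "ay": 0, "az": 0}
    - {"hand": 30, "x": 0, "y": 0, "z": -0.15, "ax": 0, "ay": 0, "az": 0}
    - {"hand": 30, "x": 0, "y": 0, "z": -0.15, "ax": 0, "ay": 0, "az": 0}

```text
t: 6.15
tool_pos: [0.4377, -0.2656, 0.3584]
orientation: [0.124, 3.139, -0.001]
force: [1.3, -0.2, -2.5]
opening: 0.0416
gripper_force: 25.0
```

```bash
python3 - <<'E'
from h import *
im,d=avg('top',6);W=world('top',d);cv2.imwrite('pics/topB.png',im)
im2,d=avg('scene',4);W2=world('scene',d);cv2.imwrite('pics/sB.png',im2)
s=read_state();print(s['t'],s['tool_pos'],s['force'])
# lens in scene: region crop around grasped lens
p=camera_params('scene');Rm=R.from_rotvec(p['rotation']).as_matrix()
c=(np.array([.438,-.266,.17])-p['position'])@Rm
u=int(p['fx']*c[0]/-c[2]+p['cx']);v=int(-p['fy']*c[1]/-c[2]+p['cy']);print(u,v)
cv2.imwrite('pics/c3.png',cv2.resize(im2[max(v-70,0):v+50,max(u-80,0):u+80],(800,600),interpolation=cv2.INTER_CUBIC))
rel([.5027,.0155,.36],12.1)
rel([.5027,.0155,.36],12.1,18)
E
```

```text
rot [ 0.1756024  -0.17282002 -1.59350326]
rot [ 0.88210929 -0.23927523 -0.53363812]
6.65 [ 0.43763925 -0.26558912  0.35784508] [ 0.12829163  0.52406441 -1.16335663]
332 280
opt 1 shift [-42.7 285.3  -2.1] turn [ 0.0004 -0.0005 -0.29  ]
opt 1 shift [-42.7 285.3  -2.1] turn [-0.0451 -0.3124 -0.2877]
```

View pics/c3.png

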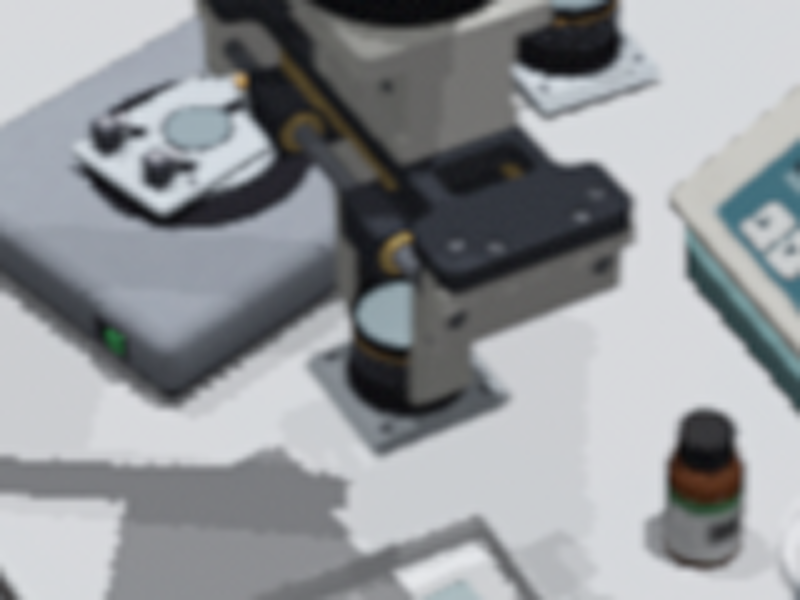

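The crop shows the lens held upright, foot level, with corners at (308,362), (380,453) and (508,395). I use those corners to check its yaw and position in the hand.

```bash
python3 - <<'E'
from h import *
p=camera_params('scene');Rm=R.from_rotvec(p['rotation']).as_matrix()
def pt(x,y,z):
    u=252+(x+.5)/5-.5;v=210+(y+.5)/5-.5
    r=Rm@np.array([(u-p['cx'])/p['fx'],-(v-p['cy'])/p['fy'],-1]);return (p['position']+r*(z-p['position'][2])/r[2])*1000
A,B,C=[pt(*q,.1565) for q in((308,362),(380,453),(508,395))]
print(A,B,C,np.linalg.norm(A-B),np.linalg.norm(C-B),(A+C)/2)
for d in(A-B,C-B): print(np.degrees(np.arctan2(d[1],d[0])))
E
```

```text
[ 412.53343728 -238.45705063  156.5       ] [ 409.64122505 -292.53411228  156.5       ] [ 464.7492375  -293.66768394  156.5       ] 54.1543487386777 55.119670004648746 [ 438.64133739 -266.06236729  156.5       ]
86.93855736867933
-1.1784078442995845
```

Call:
carry_out:
  targets:
    - {"hand": 30, "x": -0.043, "y": 0.285, "z": -0.02, "ax": 0, "ay": 0, "az": -0.29}
    - {"hand": 30, "x": -0.043, "y": 0.285, "z": -0.02, "ax": 0, "ay": 0, "az": -0.29}
    - {"hand": 30, "x": -0.043, "y": 0.285, "z": -0.02, "ax": 0, "ay": 0, "az": -0.29}
    - {"hand": 30, "x": -0.043, "y": 0.285, "z": -0.02, "ax": 0, "ay": 0, "az": -0.29}
    - {"hand": 30, "x": -0.043, "y": 0.285, "z": -0.02, "ax": 0, "ay": 0, "az": -0.29}
    - {"hand": 30, "x": -0.043, "y": 0.285, "z": -0.02, "ax": 0, "ay": 0, "az": -0.29}
    - {"hand": 30, "x": -0.043, "y": 0.285, "z": -0.02, "ax": 0, "ay": 0, "az": -0.29}

```text
t: 7.52
tool_pos: [0.5029, 0.0149, 0.3781]
orientation: [0.332, -3.124, 0.001]
force: [-0.8, -0.4, -2.1]
opening: 0.0412
gripper_force: 25.0
```

```bash
cat >> h.py <<'E'
AX=np.array([.5027,.0155,.0616]);YAW=12.1;HY=11.7;OFF=np.array([.0003,0,-.2063])
def tgt(ox,oz,tilt,s=None):
    B=R.from_euler('z',YAW,degrees=True);L=R.from_euler('z',HY,degrees=True)*R.from_euler('y',-tilt,degrees=True)
    O=AX+B.apply(np.array([ox,0,oz])/1000);rel(O-L.apply(OFF),HY,tilt,s,1)
def now():
    s=read_state();T=R.from_rotvec(s['orientation']);L=T*R.from_rotvec([0,np.pi,0]).inv()
    O=np.array(s['tool_pos'])+L.apply(OFF);B=R.from_euler('z',YAW,degrees=True)
    print('t',round(float(s['t']),2),'lens in base',(B.inv().apply(O-AX)*1000).round(2),'yaw,-tilt,roll',L.as_euler('ZYX',degrees=True).round(2),
     'F base',B.inv().apply(s['force']).round(2),'M',B.inv().apply(s['wrist_torque']).round(3),'op',s['opening'],s['gripper_force'])
E
python3 - <<'E'
from h import *
now();tgt(5,25,18)
E
```

```text
t 7.53 lens in base [  0.29  -0.75 110.17] yaw,-tilt,roll [12.13  0.02 -0.02] F base [-0.91 -0.19 -2.12] M [ 0.019 -0.044 -0.024] op 0.04124758871275162 24.999626576900482
opt 1 shift [59.1  1.2 95.4] turn [ 0.0008 -0.3146  0.0076]
```

Call:
carry_out:
  targets:
    - {"hand": 30, "x": 0.03, "y": 0.0006, "z": 0.02, "ax": 0, "ay": -0.157, "az": 0.004}
    - {"hand": 30, "x": 0.059, "y": 0.001, "z": 0.05, "ax": 0, "ay": -0.3146, "az": 0.008}
    - {"hand": 30, "x": 0.059, "y": 0.001, "z": 0.07, "ax": 0, "ay": -0.3146, "az": 0.008}
    - {"hand": 30, "x": 0.059, "y": 0.001, "z": 0.09, "ax": 0, "ay": -0.3146, "az": 0.008}
    - {"hand": 30, "x": 0.059, "y": 0.001, "z": 0.0955, "ax": 0, "ay": -0.3146, "az": 0.008}
    - {"hand": 30, "x": 0.059, "y": 0.001, "z": 0.0955, "ax": 0, "ay": -0.3146, "az": 0.008}
    - {"hand": 30, "x": 0.059, "y": 0.001, "z": 0.0955, "ax": 0, "ay": -0.3146, "az": 0.008}

```text
t: 8.4
tool_pos: [0.4456, 0.0034, 0.2837]
orientation: [-0.286, 2.813, 0.047]
force: [-0.7, 0.3, -2.8]
opening: 0.0418
gripper_force: 25.0
```

```bash
python3 - <<'E'
from h import *
now()
im2,d=avg('scene',3)
p=camera_params('scene');Rm=R.from_rotvec(p['rotation']).as_matrix()
c=(np.array([.50,.0155,.08])-p['position'])@Rm
u=int(p['fx']*c[0]/-c[2]+p['cx']);v=int(-p['fy']*c[1]/-c[2]+p['cy']);print(u,v)
cv2.imwrite('pics/c4.png',cv2.resize(im2[v-50:v+40,u-60:u+60],(800,600),interpolation=cv2.INTER_CUBIC))
now();tgt(5,12,18);tgt(5,9,18)
E
```

```text
t 8.4 lens in base [ 5.99 -0.29 26.12] yaw,-tilt,roll [ 11.61 -18.09   0.04] F base [-0.62  0.47 -2.79] M [ 0.022  0.271 -0.029] op 0.04176148909753001 24.99978929758072
289 228
t 8.55 lens in base [ 5.89  0.08 25.88] yaw,-tilt,roll [ 11.64 -18.08   0.05] F base [ 0.46  0.29 -1.14] M [0.029 0.228 0.008] op 0.041465154652327946 24.999803602695465
opt 1 shift [ 4.9  0.  12.9] turn [ 0.0006  0.0014 -0.001 ]
opt 1 shift [ 5.8  0.  15.8] turn [ 0.0006  0.0014 -0.001 ]
```

View pics/c4.png

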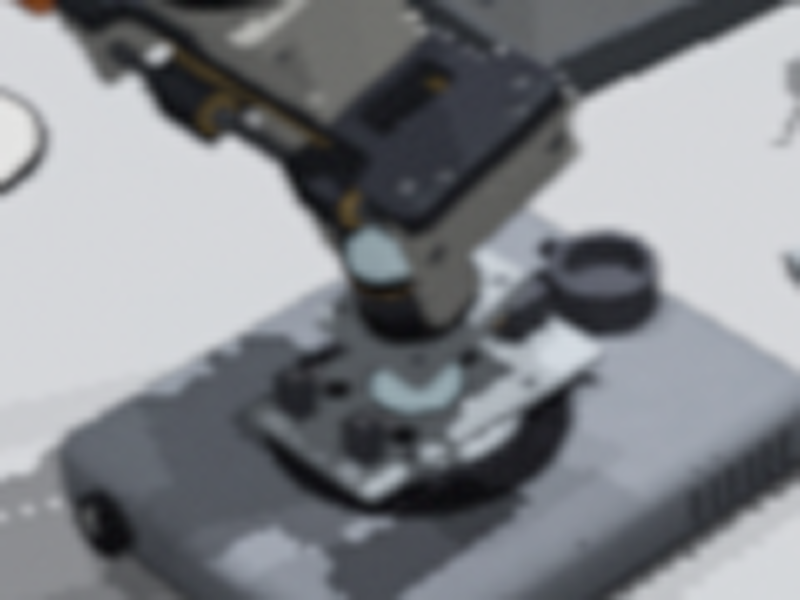

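The crop shows the tilted lens above the plate, front edge low. The two posts are at (290,390) and (365,435), still forward of the foot. I go down in small steps now.

Call:
carry_out:
  targets:
    - {"hand": 30, "x": 0.0023, "y": 0, "z": 0.007, "ax": 0, "ay": 0, "az": 0}
    - {"hand": 30, "x": 0.0046, "y": 0, "z": 0.014, "ax": 0, "ay": 0, "az": 0}
    - {"hand": 30, "x": 0.0046, "y": 0, "z": 0.014, "ax": 0, "ay": 0, "az": 0}
    - {"hand": 30, "x": 0.0046, "y": 0, "z": 0.014, "ax": 0, "ay": 0, "az": 0}

```text
t: 9.05
tool_pos: [0.445, 0.0038, 0.2678]
orientation: [-0.287, 2.814, 0.047]
force: [-0.4, -0.1, -1.9]
opening: 0.0416
gripper_force: 25.0
```

```bash
python3 -c "
from h import *
now()"
```

```text
t 9.05 lens in base [ 5.16  0.39 10.12] yaw,-tilt,roll [ 11.63 -18.     0.08] F base [-0.4   0.01 -1.89] M [0.072 0.256 0.043] op 0.041551586422885346 24.999759793281555
```

Call:
carry_out:
  targets:
    - {"hand": 30, "x": 0.0002, "y": 0, "z": 0.0005, "ax": 0, "ay": 0, "az": 0}
    - {"hand": 30, "x": 0.0003, "y": 0, "z": 0.001, "ax": 0, "ay": 0, "az": 0}
    - {"hand": 30, "x": 0.0003, "y": 0, "z": 0.001, "ax": 0, "ay": 0, "az": 0}

```text
t: 9.43
tool_pos: [0.4451, 0.0037, 0.267]
orientation: [-0.287, 2.814, 0.047]
force: [0.4, -0.6, -1.9]
opening: 0.0415
gripper_force: 25.0
```

Call:
carry_out:
  targets:
    - {"hand": 30, "x": 0.0002, "y": 0, "z": 0.0005, "ax": 0, "ay": 0, "az": 0}
    - {"hand": 30, "x": 0.0003, "y": 0, "z": 0.001, "ax": 0, "ay": 0, "az": 0}
    - {"hand": 30, "x": 0.0003, "y": 0, "z": 0.001, "ax": 0, "ay": 0, "az": 0}

```text
t: 9.8
tool_pos: [0.4451, 0.0037, 0.2658]
orientation: [-0.287, 2.814, 0.047]
force: [-0.2, -0.5, -1.4]
opening: 0.0419
gripper_force: 25.0
```

Call:
carry_out:
  targets:
    - {"hand": 30, "x": 0.0002, "y": 0, "z": 0.0005, "ax": 0, "ay": 0, "az": 0}
    - {"hand": 30, "x": 0.0003, "y": 0, "z": 0.001, "ax": 0, "ay": 0, "az": 0}
    - {"hand": 30, "x": 0.0003, "y": 0, "z": 0.001, "ax": 0, "ay": 0, "az": 0}

```text
t: 10.18
tool_pos: [0.4451, 0.0038, 0.2648]
orientation: [-0.287, 2.814, 0.047]
force: [0.1, -0.6, -0.8]
opening: 0.0413
gripper_force: 25.0
```

Call:
carry_out:
  targets:
    - {"hand": 30, "x": 0.0002, "y": 0, "z": 0.0005, "ax": 0, "ay": 0, "az": 0}
    - {"hand": 30, "x": 0.0003, "y": 0, "z": 0.001, "ax": 0, "ay": 0, "az": 0}
    - {"hand": 30, "x": 0.0003, "y": 0, "z": 0.001, "ax": 0, "ay": 0, "az": 0}

```text
t: 10.55
tool_pos: [0.4451, 0.0038, 0.2638]
orientation: [-0.287, 2.814, 0.047]
force: [-0.0, 0.6, -1.7]
opening: 0.0411
gripper_force: 25.0
```

```bash
python3 -c "
from h import *
now()"
```

```text
t 10.55 lens in base [5.36 0.34 6.1 ] yaw,-tilt,roll [ 11.63 -18.02   0.08] F base [ 0.09  0.63 -1.75] M [0.064 0.237 0.004] op 0.041144925268144845 24.99958723783493
```

No contact yet. At this x the front corner would miss the buttons (-22), so I raise 3 mm, slide 3 mm forward to bring it over them, and feel down again.

Call:
carry_out:
  targets:
    - {"hand": 30, "x": -0.0009, "y": 0, "z": -0.0028, "ax": 0, "ay": 0, "az": 0}
    - {"hand": 30, "x": 0.0005, "y": 0, "z": -0.0033, "ax": 0, "ay": 0, "az": 0}
    - {"hand": 30, "x": 0.0019, "y": 0, "z": -0.0038, "ax": 0, "ay": 0, "az": 0}
    - {"hand": 30, "x": 0.0019, "y": 0, "z": -0.0038, "ax": 0, "ay": 0, "az": 0}

```text
t: 11.05
tool_pos: [0.4421, 0.0031, 0.2668]
orientation: [-0.287, 2.814, 0.047]
force: [-0.3, -0.1, -1.8]
opening: 0.0417
gripper_force: 25.0
```

Call:
carry_out:
  targets:
    - {"hand": 30, "x": 0.0002, "y": 0, "z": 0.0005, "ax": 0, "ay": 0, "az": 0}
    - {"hand": 30, "x": 0.0003, "y": 0, "z": 0.001, "ax": 0, "ay": 0, "az": 0}
    - {"hand": 30, "x": 0.0003, "y": 0, "z": 0.001, "ax": 0, "ay": 0, "az": 0}

```text
t: 11.42
tool_pos: [0.4422, 0.0032, 0.2657]
orientation: [-0.287, 2.814, 0.047]
force: [-0.1, 0.4, -1.9]
opening: 0.0416
gripper_force: 25.0
```

```bash
python3 -c "
from h import *
now()"
```

```text
t 11.43 lens in base [2.37 0.39 8.01] yaw,-tilt,roll [ 11.63 -18.01   0.08] F base [-0.05  0.37 -1.92] M [0.045 0.221 0.021] op 0.04156221090528652 24.99971330165863
```

Call:
carry_out:
  targets:
    - {"hand": 30, "x": 0.0002, "y": 0, "z": 0.0005, "ax": 0, "ay": 0, "az": 0}
    - {"hand": 30, "x": 0.0003, "y": 0, "z": 0.001, "ax": 0, "ay": 0, "az": 0}
    - {"hand": 30, "x": 0.0003, "y": 0, "z": 0.001, "ax": 0, "ay": 0, "az": 0}

```text
t: 11.8
tool_pos: [0.4423, 0.0032, 0.2647]
orientation: [-0.287, 2.814, 0.047]
force: [-0.4, -0.5, -1.1]
opening: 0.0415
gripper_force: 25.0
```

Call:
carry_out:
  targets:
    - {"hand": 30, "x": 0.0002, "y": 0, "z": 0.0005, "ax": 0, "ay": 0, "az": 0}
    - {"hand": 30, "x": 0.0003, "y": 0, "z": 0.001, "ax": 0, "ay": 0, "az": 0}
    - {"hand": 30, "x": 0.0003, "y": 0, "z": 0.001, "ax": 0, "ay": 0, "az": 0}

```text
t: 12.18
tool_pos: [0.4425, 0.0032, 0.264]
orientation: [-0.287, 2.813, 0.047]
force: [0.4, -0.2, 0.7]
opening: 0.0418
gripper_force: 25.0
```

```bash
python3 -c "
from h import *
now()"
```

```text
t 12.18 lens in base [2.8  0.25 6.4 ] yaw,-tilt,roll [ 11.63 -18.06   0.06] F base [ 0.32 -0.24  0.74] M [0.081 0.115 0.021] op 0.04177016812615502 25.000094175338745
```

Contact with the buttons: +2.5 N at a height that puts the seat near 60.2 mm. I back off 1 mm and slide forward under the studs.

Call:
carry_out:
  targets:
    - {"hand": 30, "x": -0.0004, "y": 0, "z": -0.0014, "ax": 0, "ay": 0, "az": 0}
    - {"hand": 30, "x": 0.0001, "y": 0, "z": -0.0016, "ax": 0, "ay": 0, "az": 0}
    - {"hand": 30, "x": 0.0005, "y": 0, "z": -0.0018, "ax": 0, "ay": 0, "az": 0}
    - {"hand": 30, "x": 0.0005, "y": 0, "z": -0.0018, "ax": 0, "ay": 0, "az": 0}

```text
t: 12.68
tool_pos: [0.4412, 0.003, 0.2652]
orientation: [-0.287, 2.814, 0.047]
force: [-0.1, 0.2, -2.7]
opening: 0.0417
gripper_force: 25.0
```

Call:
carry_out:
  targets:
    - {"hand": 30, "x": 0.0005, "y": 0, "z": -0.0001, "ax": 0, "ay": 0, "az": 0}
    - {"hand": 30, "x": 0.001, "y": 0, "z": -0.0003, "ax": 0, "ay": 0, "az": 0}
    - {"hand": 30, "x": 0.001, "y": 0, "z": -0.0003, "ax": 0, "ay": 0, "az": 0}

```text
t: 13.05
tool_pos: [0.4402, 0.0027, 0.2652]
orientation: [-0.287, 2.814, 0.047]
force: [0.3, -0.1, -1.6]
opening: 0.0415
gripper_force: 25.0
```

```bash
sed -i 's/.0155,.0616/.0155,.0602/' h.py; python3 -c "
from h import *
now()"
```

```text
t 13.05 lens in base [0.36 0.37 8.95] yaw,-tilt,roll [ 11.62 -18.02   0.08] F base [ 0.29 -0.13 -1.56] M [ 0.061  0.224 -0.022] op 0.0415206888865894 24.999898374080658
```

Call:
carry_out:
  targets:
    - {"hand": 30, "x": 0.0005, "y": 0, "z": -0.0001, "ax": 0, "ay": 0, "az": 0}
    - {"hand": 30, "x": 0.001, "y": 0, "z": -0.0003, "ax": 0, "ay": 0, "az": 0}
    - {"hand": 30, "x": 0.001, "y": 0, "z": -0.0003, "ax": 0, "ay": 0, "az": 0}

```text
t: 13.42
tool_pos: [0.4392, 0.0025, 0.2652]
orientation: [-0.287, 2.814, 0.047]
force: [-0.4, 0.2, -1.9]
opening: 0.0415
gripper_force: 25.0
```

Call:
carry_out:
  targets:
    - {"hand": 30, "x": 0.0005, "y": 0, "z": -0.0001, "ax": 0, "ay": 0, "az": 0}
    - {"hand": 30, "x": 0.001, "y": 0, "z": -0.0003, "ax": 0, "ay": 0, "az": 0}
    - {"hand": 30, "x": 0.001, "y": 0, "z": -0.0003, "ax": 0, "ay": 0, "az": 0}

```text
t: 13.8
tool_pos: [0.4383, 0.0023, 0.2654]
orientation: [-0.287, 2.813, 0.047]
force: [2.4, 1.3, -3.0]
opening: 0.0417
gripper_force: 25.0
```

```bash
python3 -c "
from h import *
now()"
```

```text
t 13.8 lens in base [-1.44  0.35  9.12] yaw,-tilt,roll [ 11.62 -18.06   0.07] F base [ 2.58  0.77 -3.  ] M [ 0.079 -0.056  0.012] op 0.04165575704302927 24.999407529830933
```

The foot is touching the studs at the front: force +2.6 N in x and downward, so the V is below the balls. I correct the axis estimate and compute the roll-down path about that contact.

```bash
cat >> h.py <<'E'
AX=AX-R.from_euler('z',YAW,degrees=True).apply([.0021,0,0])
def path(th,lift=.5):
    t=np.radians(th);oz=25.8*np.sin(t)+lift;rot=lambda x,z:np.array([x*np.cos(t)-z*np.sin(t),x*np.sin(t)+z*np.cos(t)])
    V=rot(-30,4.2)+[0,oz];n=np.array([-np.sin(t+np.pi/4),np.cos(t+np.pi/4)])
    b=np.array([-30.66,9.2]);ox=(n@(b-V)-4)/n[0];return ox,oz
E
python3 - <<'E'
from h import *
now()
for th,l in((18,.9),(16,.7),(14,.5),(12,.4),(10,.3),(8,.2),(6,.1),(4,0),(2,0),(0,0)):
    ox,oz=path(th,l);print(th,round(ox,2),round(oz,2),end=' ');tgt(ox,oz,th)
E
```

```text
t 13.8 lens in base [0.66 0.35 9.12] yaw,-tilt,roll [ 11.62 -18.06   0.07] F base [ 2.58  0.77 -3.  ] M [ 0.079 -0.056  0.012] op 0.04165575704302927 24.999407529830933
18 0.8 8.87 opt 1 shift [-0.3 -0.2  0.3] turn [ 0.0008  0.0011 -0.0012]
16 0.79 7.81 opt 1 shift [-7.1 -0.2  1.4] turn [ 0.0009  0.036  -0.0012]
14 0.74 6.74 opt 1 shift [-14.   -0.2   2.8] turn [ 0.0009  0.0709 -0.0012]
12 0.71 5.76 opt 1 shift [-20.8  -0.2   4.3] turn [ 0.0009  0.1058 -0.0012]
10 0.65 4.78 opt 1 shift [-27.6  -0.1   6.1] turn [ 0.0009  0.1407 -0.0012]
8 0.55 3.79 opt 1 shift [-34.3  -0.1   8.2] turn [ 0.0009  0.1756 -0.0012]
6 0.42 2.8 opt 1 shift [-40.9  -0.1  10.4] turn [ 0.001   0.2105 -0.0012]
4 0.25 1.8 opt 1 shift [-47.5  -0.1  12.9] turn [ 0.001   0.2454 -0.0011]
2 0.14 0.9 opt 1 shift [-54.   -0.1  15.6] turn [ 0.001   0.2803 -0.0011]
0 -0.0 0.0 opt 1 shift [-60.5  -0.1  18.5] turn [ 0.001   0.3152 -0.0011]
```

Call:
carry_out:
  targets:
    - {"hand": 30, "x": -0.0036, "y": 0, "z": 0.0007, "ax": 0, "ay": 0.018, "az": 0}
    - {"hand": 30, "x": -0.0071, "y": 0, "z": 0.0014, "ax": 0, "ay": 0.036, "az": 0}
    - {"hand": 30, "x": -0.0105, "y": 0, "z": 0.0021, "ax": 0, "ay": 0.0535, "az": 0}
    - {"hand": 30, "x": -0.014, "y": 0, "z": 0.0028, "ax": 0, "ay": 0.071, "az": 0}
    - {"hand": 30, "x": -0.014, "y": 0, "z": 0.0028, "ax": 0, "ay": 0.071, "az": 0}
  newtons: 45

```text
t: 14.42
tool_pos: [0.4524, 0.0052, 0.2669]
orientation: [-0.294, 2.885, 0.038]
force: [0.5, -0.3, -2.5]
opening: 0.041
gripper_force: 45.0
```

```bash
python3 - <<'E'
from h import *
now()
for th,l in((14,.5),(13,.4),(12,.4),(11,.3),(10,.3),(9,.2),(8,.2),(6,.1),(4,0),(2,0),(0,0)):
    ox,oz=path(th,l);print(th,round(ox,2),round(oz,2),end=' ');tgt(ox,oz,th)
E
```

```text
t 14.43 lens in base [0.65 0.37 6.49] yaw,-tilt,roll [ 11.65 -13.91   0.07] F base [ 0.43 -0.39 -2.53] M [ 0.056  0.086 -0.024] op 0.04096643801327192 44.9993634223938
14 0.74 6.74 opt 1 shift [ 0.2 -0.1 -0.2] turn [ 0.0011 -0.0016 -0.0009]
13 0.7 6.2 opt 1 shift [-3.3 -0.1  0.3] turn [ 0.0011  0.0159 -0.0009]
12 0.71 5.76 opt 1 shift [-6.8 -0.1  0.8] turn [ 0.0011  0.0333 -0.0009]
11 0.65 5.22 opt 1 shift [-10.2  -0.1   1.5] turn [ 0.0011  0.0508 -0.0009]
10 0.65 4.78 opt 1 shift [-13.7  -0.1   2.1] turn [ 0.0011  0.0682 -0.0009]
9 0.57 4.24 opt 1 shift [-17.   -0.1   2.9] turn [ 0.0011  0.0857 -0.0009]
8 0.55 3.79 opt 1 shift [-20.5  -0.1   3.7] turn [ 0.0011  0.1032 -0.0008]
6 0.42 2.8 opt 1 shift [-27.3  -0.1   5.5] turn [ 0.0011  0.1381 -0.0008]
4 0.25 1.8 opt 1 shift [-34.   -0.1   7.5] turn [ 0.0011  0.173  -0.0008]
2 0.14 0.9 opt 1 shift [-40.7  -0.1   9.7] turn [ 0.0012  0.2079 -0.0008]
0 -0.0 0.0 opt 1 shift [-47.4  -0.1  12.1] turn [ 0.0012  0.2428 -0.0008]
```

Forces are small. I go on to 11°.

Call:
carry_out:
  targets:
    - {"hand": 30, "x": -0.0033, "y": 0, "z": 0.0003, "ax": 0, "ay": 0.016, "az": 0}
    - {"hand": 30, "x": -0.0068, "y": 0, "z": 0.0008, "ax": 0, "ay": 0.0333, "az": 0}
    - {"hand": 30, "x": -0.0102, "y": 0, "z": 0.0015, "ax": 0, "ay": 0.0508, "az": 0}
    - {"hand": 30, "x": -0.0102, "y": 0, "z": 0.0015, "ax": 0, "ay": 0.0508, "az": 0}

```text
t: 14.92
tool_pos: [0.4624, 0.0072, 0.268]
orientation: [-0.3, 2.935, 0.03]
force: [-4.8, -1.5, 3.2]
opening: 0.0415
gripper_force: 45.0
```

```bash
python3 - <<'E'
from h import *
now()
for th,l in((11,.3),(10,.3),(9,.2),(8,.2),(7,.1),(6,.1),(4,0),(2,0),(0,0)):
    ox,oz=path(th,l);print(th,round(ox,2),round(oz,2),end=' ');tgt(ox,oz,th)
E
```

```text
t 14.93 lens in base [0.54 0.19 5.38] yaw,-tilt,roll [ 11.65 -10.99   0.05] F base [-4.98 -0.46  3.19] M [-0.171  0.771 -0.105] op 0.04147619470166636 45.001593232154846
11 0.65 5.22 opt 1 shift [-0.  -0.   0.2] turn [ 0.0008 -0.0002 -0.0008]
10 0.65 4.78 opt 1 shift [-3.6 -0.   0.6] turn [ 0.0008  0.0173 -0.0008]
9 0.57 4.24 opt 1 shift [-7.  -0.   1.2] turn [ 0.0008  0.0347 -0.0008]
8 0.55 3.79 opt 1 shift [-10.5  -0.    1.8] turn [ 0.0008  0.0522 -0.0008]
7 0.45 3.24 opt 1 shift [-13.9  -0.    2.6] turn [ 0.0008  0.0696 -0.0008]
6 0.42 2.8 opt 1 shift [-17.3  -0.    3.3] turn [ 0.0008  0.0871 -0.0008]
4 0.25 1.8 opt 1 shift [-24.1  -0.    5. ] turn [ 0.0008  0.122  -0.0008]
2 0.14 0.9 opt 1 shift [-31.   -0.    6.8] turn [ 0.0008  0.1569 -0.0008]
0 -0.0 0.0 opt 1 shift [-37.8  -0.    8.9] turn [ 0.0008  0.1918 -0.0007]
```

The sprung stud is engaged, with about 5 N of lift and 5 N forward. I keep going in small steps.

Call:
carry_out:
  targets:
    - {"hand": 30, "x": -0.0036, "y": 0, "z": 0.0006, "ax": 0, "ay": 0.0173, "az": 0}
    - {"hand": 30, "x": -0.007, "y": 0, "z": 0.0012, "ax": 0, "ay": 0.0347, "az": 0}
    - {"hand": 30, "x": -0.007, "y": 0, "z": 0.0012, "ax": 0, "ay": 0.0347, "az": 0}

```text
t: 15.3
tool_pos: [0.469, 0.0086, 0.2681]
orientation: [-0.303, 2.97, 0.025]
force: [-6.4, -2.3, 5.6]
opening: 0.0413
gripper_force: 45.0
```

```bash
python3 - <<'E'
from h import *
now()
for th,l in((9,.2),(8,.2),(7,.1),(6,.1),(5,.0),(4,0),(2,0),(0,0)):
    ox,oz=path(th,l);print(th,round(ox,2),round(oz,2),end=' ');tgt(ox,oz,th)
E
```

```text
t 15.3 lens in base [0.22 0.28 4.17] yaw,-tilt,roll [11.65 -8.98  0.06] F base [-6.7  -0.94  5.65] M [-0.065  1.004 -0.047] op 0.04132168174787584 45.00211715698242
9 0.57 4.24 opt 1 shift [-0.3 -0.1 -0. ] turn [ 0.001  -0.0003 -0.0008]
8 0.55 3.79 opt 1 shift [-3.8 -0.1  0.5] turn [ 0.001   0.0171 -0.0008]
7 0.45 3.24 opt 1 shift [-7.2 -0.1  1.1] turn [ 0.001   0.0346 -0.0008]
6 0.42 2.8 opt 1 shift [-10.7  -0.1   1.7] turn [ 0.001   0.052  -0.0008]
5 0.3 2.25 opt 1 shift [-14.1  -0.1   2.4] turn [ 0.001   0.0695 -0.0008]
4 0.25 1.8 opt 1 shift [-17.6  -0.1   3.1] turn [ 0.001   0.0869 -0.0008]
2 0.14 0.9 opt 1 shift [-24.5  -0.1   4.7] turn [ 0.001   0.1218 -0.0008]
0 -0.0 0.0 opt 1 shift [-31.3  -0.1   6.6] turn [ 0.001   0.1568 -0.0008]
```

Call:
carry_out:
  targets:
    - {"hand": 30, "x": -0.0038, "y": 0, "z": 0.0005, "ax": 0, "ay": 0.0171, "az": 0}
    - {"hand": 30, "x": -0.0072, "y": 0, "z": 0.0011, "ax": 0, "ay": 0.0346, "az": 0}
    - {"hand": 30, "x": -0.0072, "y": 0, "z": 0.0011, "ax": 0, "ay": 0.0346, "az": 0}

```text
t: 15.68
tool_pos: [0.476, 0.01, 0.2679]
orientation: [-0.307, 3.005, 0.02]
force: [-4.6, -1.5, 3.1]
opening: 0.041
gripper_force: 45.0
```

```bash
python3 - <<'E'
from h import *
now()
for th,l in((7,.1),(6,.1),(5,.0),(4,0),(2,0),(0,0)):
    ox,oz=path(th,l);print(th,round(ox,2),round(oz,2),end=' ');tgt(ox,oz,th)
E
```

```text
t 15.68 lens in base [0.21 0.3  2.96] yaw,-tilt,roll [11.65 -6.97  0.07] F base [-4.84 -0.45  3.13] M [-0.123  1.011 -0.007] op 0.041028976840593874 45.00131607055664
7 0.45 3.24 opt 1 shift [-0.2 -0.1 -0.2] turn [ 0.0011 -0.0005 -0.0009]
6 0.42 2.8 opt 1 shift [-3.7 -0.1  0.2] turn [ 0.0011  0.017  -0.0009]
5 0.3 2.25 opt 1 shift [-7.1 -0.1  0.8] turn [ 0.0011  0.0344 -0.0009]
4 0.25 1.8 opt 1 shift [-10.6  -0.1   1.4] turn [ 0.0011  0.0519 -0.0009]
2 0.14 0.9 opt 1 shift [-17.6  -0.1   2.8] turn [ 0.0011  0.0868 -0.0009]
0 -0.0 0.0 opt 1 shift [-24.5  -0.1   4.4] turn [ 0.0011  0.1217 -0.0008]
```

Call:
carry_out:
  targets:
    - {"hand": 30, "x": -0.0037, "y": 0, "z": 0.0003, "ax": 0, "ay": 0.017, "az": 0}
    - {"hand": 30, "x": -0.0071, "y": 0, "z": 0.0009, "ax": 0, "ay": 0.0344, "az": 0}
    - {"hand": 30, "x": -0.0106, "y": 0, "z": 0.0015, "ax": 0, "ay": 0.0519, "az": 0}
    - {"hand": 30, "x": -0.0106, "y": 0, "z": 0.0015, "ax": 0, "ay": 0.0519, "az": 0}

```text
t: 16.18
tool_pos: [0.4867, 0.0123, 0.2672]
orientation: [-0.312, 3.056, 0.013]
force: [-1.3, -1.2, -3.8]
opening: 0.0412
gripper_force: 45.0
```

```bash
python3 - <<'E'
from h import *
now()
for th,l in((4,0),(2,0),(1,0),(0,0),(-1,0)):
    ox,oz=path(th,l);print(th,round(ox,2),round(oz,2),end=' ');tgt(ox,oz,th)
E
```

```text
t 16.18 lens in base [0.57 0.42 1.26] yaw,-tilt,roll [11.65 -4.02  0.08] F base [-1.55 -0.85 -3.77] M [-0.242  0.795 -0.033] op 0.041181494802815195 44.998939633369446
4 0.25 1.8 opt 1 shift [ 0.2 -0.2 -0.6] turn [ 0.0013  0.0004 -0.0008]
2 0.14 0.9 opt 1 shift [-6.8 -0.1  0.4] turn [ 0.0013  0.0353 -0.0008]
1 0.07 0.45 opt 1 shift [-10.3  -0.1   1. ] turn [ 0.0014  0.0528 -0.0008]
0 -0.0 0.0 opt 1 shift [-13.8  -0.1   1.7] turn [ 0.0014  0.0702 -0.0008]
-1 -0.08 -0.45 opt 1 shift [-17.3  -0.1   2.4] turn [ 0.0014  0.0877 -0.0008]
```

The force in z has reversed, so the rear edge has snapped below the sprung stud. I finish the rotation to flat.

Call:
carry_out:
  targets:
    - {"hand": 30, "x": -0.0035, "y": 0, "z": 0.0005, "ax": 0, "ay": 0.0175, "az": 0}
    - {"hand": 30, "x": -0.0069, "y": 0, "z": 0.001, "ax": 0, "ay": 0.0353, "az": 0}
    - {"hand": 30, "x": -0.0104, "y": 0, "z": 0.0016, "ax": 0, "ay": 0.0528, "az": 0}
    - {"hand": 30, "x": -0.0104, "y": 0, "z": 0.0016, "ax": 0, "ay": 0.0528, "az": 0}

```text
t: 16.68
tool_pos: [0.4973, 0.0145, 0.2671]
orientation: [-0.317, 3.108, 0.005]
force: [-4.5, -0.7, 0.3]
opening: 0.0409
gripper_force: 45.0
```

```bash
python3 - <<'E'
from h import *
now()
for th,l in((1,0),(0,0),(-1,0)):
    ox,oz=path(th,l);print(th,round(ox,2),round(oz,2),end=' ');tgt(ox,oz,th)
E
```

```text
t 16.68 lens in base [0.61 0.46 0.61] yaw,-tilt,roll [11.66 -1.03  0.08] F base [-4.56  0.3   0.32] M [-0.042  1.048 -0.041] op 0.040908382775489555 45.000354051589966
1 0.07 0.45 opt 1 shift [ 0.4 -0.2  0.2] turn [ 0.0014  0.0006 -0.0007]
0 -0.0 0.0 opt 1 shift [-3.1 -0.2  0.6] turn [ 0.0014  0.018  -0.0007]
-1 -0.08 -0.45 opt 1 shift [-6.6 -0.2  1.2] turn [ 0.0014  0.0355 -0.0007]
```

Call:
carry_out:
  targets:
    - {"hand": 30, "x": -0.001, "y": 0, "z": 0.0004, "ax": 0, "ay": 0.009, "az": 0}
    - {"hand": 30, "x": -0.0022, "y": 0, "z": 0.0008, "ax": 0, "ay": 0.018, "az": 0}
    - {"hand": 30, "x": -0.0022, "y": 0, "z": 0.0008, "ax": 0, "ay": 0.018, "az": 0}

```text
t: 17.05
tool_pos: [0.4998, 0.015, 0.2671]
orientation: [-0.319, 3.123, 0.002]
force: [-2.2, 0.9, 4.8]
opening: 0.0413
gripper_force: 45.0
```

```bash
python3 -c "
from h import *
now();tgt(0,0,0)"
```

```text
t 17.05 lens in base [-0.01  0.39  0.58] yaw,-tilt,roll [11.66 -0.15  0.06] F base [-1.94  1.3   4.76] M [ 0.306  0.187 -0.027] op 0.041308429575898684 45.00127136707306
opt 1 shift [-0.6 -0.2  0.6] turn [ 0.0011  0.0026 -0.0007]
```

Call:
carry_out:
  targets:
    - {"hand": 30, "x": -0.0005, "y": 0, "z": 0.0005, "ax": 0, "ay": 0.003, "az": 0}
    - {"hand": 30, "x": -0.0005, "y": 0, "z": 0.001, "ax": 0, "ay": 0.003, "az": 0}
    - {"hand": 30, "x": -0.0005, "y": 0, "z": 0.001, "ax": 0, "ay": 0.003, "az": 0}

```text
t: 17.42
tool_pos: [0.5003, 0.0151, 0.267]
orientation: [-0.319, 3.125, 0.002]
force: [-3.9, 1.6, 11.0]
opening: 0.0411
gripper_force: 45.0
```

```bash
python3 -c "
from h import *
now()"
```

```text
t 17.43 lens in base [0.06 0.33 0.46] yaw,-tilt,roll [11.65 -0.02  0.06] F base [-3.47  2.39 11.04] M [ 0.523  0.769 -0.047] op 0.04108844946765548 45.00371038913727
```

The seat feels solid. I ease off and open.

Call:
carry_out:
  targets:
    - {"hand": 30, "x": 0, "y": 0, "z": -0.0012, "ax": 0, "ay": 0, "az": 0}
    - {"hand": 30, "x": -0.0005, "y": 0, "z": -0.0012, "ax": 0, "ay": 0, "az": 0}
    - {"hand": 60, "x": -0.0005, "y": 0, "z": -0.0012, "ax": 0, "ay": 0, "az": 0}
    - {"hand": 80, "x": -0.0005, "y": 0, "z": -0.0012, "ax": 0, "ay": 0, "az": 0}
    - {"hand": 80, "x": -0.0005, "y": 0, "z": -0.0012, "ax": 0, "ay": 0, "az": 0}
    - {"hand": 80, "x": -0.0005, "y": 0, "z": -0.0012, "ax": 0, "ay": 0, "az": 0}

```text
t: 18.18
tool_pos: [0.5001, 0.015, 0.2663]
orientation: [0.319, -3.123, -0.002]
force: [-0.3, 0.4, 0.1]
opening: 0.0733
gripper_force: 0.0
```

Call:
carry_out:
  targets:
    - {"hand": 80, "x": 0, "y": 0, "z": -0.03, "ax": 0, "ay": 0, "az": 0}
    - {"hand": 80, "x": 0, "y": 0, "z": -0.06, "ax": 0, "ay": 0, "az": 0}
    - {"hand": 80, "x": 0, "y": 0, "z": -0.11, "ax": 0, "ay": 0, "az": 0}
    - {"hand": 80, "x": 0.05, "y": 0, "z": -0.14, "ax": 0, "ay": 0, "az": 0}
    - {"hand": 80, "x": 0.1, "y": 0, "z": -0.14, "ax": 0, "ay": 0, "az": 0}
    - {"hand": 80, "x": 0.1, "y": 0, "z": -0.14, "ax": 0, "ay": 0, "az": 0}

```text
t: 18.92
tool_pos: [0.4004, -0.0055, 0.407]
orientation: [0.317, -3.124, -0.001]
force: [-0.5, -0.5, 0.5]
opening: 0.0744
gripper_force: 0.0
```

```bash
python3 - <<'E'
from h import *
now()
im,d=avg('scene',6);W=world('scene',d);u,v=289,228
a=cv2.resize(im[v-50:v+40,u-60:u+60],(800,600),interpolation=cv2.INTER_CUBIC);cv2.imwrite('pics/c5.png',a)
im2,d2=avg('top',10);W2=world('top',d2)
for n,w in(('scene',W),('top',W2)):
    P=w.reshape(-1,3);B=R.from_euler('z',YAW,degrees=True);Q=B.inv().apply(np.nan_to_num(P,nan=9)-AX*[1,1,0])*1000
    m=(np.hypot(Q[:,0],Q[:,1])<16)&(Q[:,2]>80)&(Q[:,2]<125);q=Q[m]
    A=np.c_[q[:,:2],np.ones(len(q))];c,*_=np.linalg.lstsq(A,q[:,2],rcond=None);print(n,len(q),'glass plane slope deg',np.degrees(c[:2]).round(2),'z',c[2].round(2),np.percentile(q[:,2],[5,95]))
    f=(np.abs(Q[:,0])<25)&(np.abs(Q[:,1])<25)&(np.hypot(Q[:,0],Q[:,1])>24)&(Q[:,2]>60)&(Q[:,2]<90);g=Q[f]
    for s in(1,-1):
        h=g[np.sign(g[:,0])==s];print(s,len(h),np.median(h[:,2]) if len(h) else None)
E
```

```text
t 18.93 lens in base [-102.25    1.05  140.5 ] yaw,-tilt,roll [11.6   0.06  0.03] F base [-0.59 -0.4   0.45] M [ 0.029 -0.004 -0.018] op 0.07436195163507808 0.0
rot [ 0.88210929 -0.23927523 -0.53363812]
rot [ 0.1756024  -0.17282002 -1.59350326]
scene 83 glass plane slope deg [-0.52 -0.  ] z 99.04 [ 97.89332488 100.4005938 ]
1 20 69.18681264464311
-1 42 69.31658693279846Traceback (most recent call last):
  File "<stdin>", line 9, in <module>
    return _quantile_unchecked(
        a, q, axis, out, overwrite_input, method, keepdims, weights)
    return _ureduce(a,
                    func=_quantile_ureduce_func,
    ...<5 lines>...
                    overwrite_input=overwrite_input,
                    method=method)
    r = func(a, **kwargs)
    result = _quantile(arr,
                       quantiles=q,
    ...<2 lines>...
                       out=out,
                       weights=wgt)
    slices_having_nans = np.isnan(arr[-1, ...])
                                  ~~~^^^^^^^^^
IndexError: index -1 is out of bounds for axis 0 with size 0
```

View pics/c5.png

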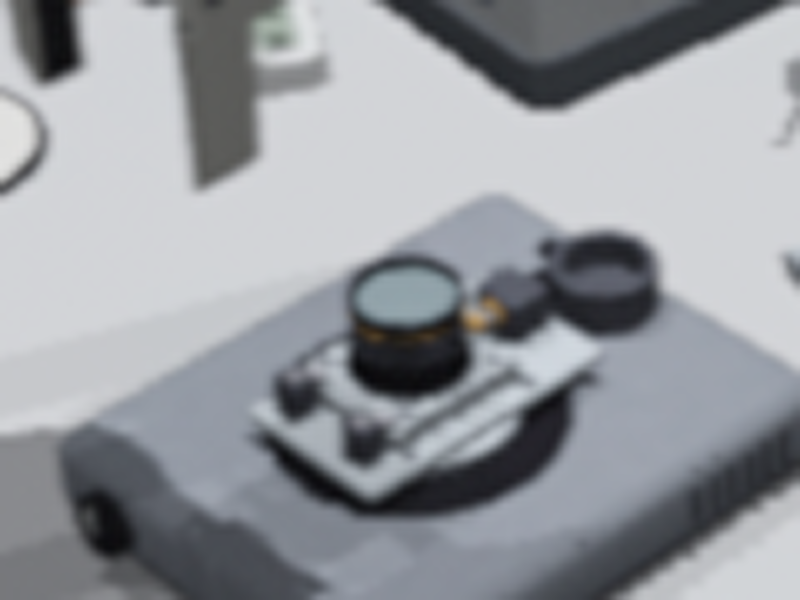

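The crop shows the lens standing flat in the mount: front posts at (295,390) and (365,435), sprung ball at (487,315) against the rear edge. Foot-top heights front and rear are 69.3 and 69.2 mm, the tilt is under about 0.5°, and the gripper is clear. I hand the job in.

```bash
python3 -c "
from plant import robot
print(robot.close_job())"
```

```text
the job is handed in; nothing more can be done
None
```

The smaller lens is out of the tray and seated in the mount: front edge under the two fixed studs, rear edge snapped below the sprung stud. It sits level to within about 0.5°, the wrist read at most about 11 N at each pause, and the job was handed in at about 20 s with the gripper clear; I did not test it for rocking after letting go.

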